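# Unclamp the drilled block and hold it over the heater well

## Task

Slide the vise's jaw fully open by its post, then lift the drilled aluminium block out of the vise and carry it over the tube rack, without touching the rack, to the dry-bath heater. Finish while holding the block upright and still in the gripper about 15 mm above the heater's well, centred over the opening and squared up with it so that it could go straight in; it must not touch the heater, and the program ends with the block still held there. Leave the slide box and the tape roll alone too.

Things in the scene. Friction and masses are not known exactly. Their poses are not given: they have to be found in the camera images.
- vise: low grey bench vise fixed to the worktop on the robot's left or right, base 190 x 86 mm; origin on the worktop under the clamped block. +x points from moving to fixed jaw (away from the robot, +-0.45 rad). Bed 60 mm wide, 35 mm above the worktop; fixed jaw's face at x = +30.5 mm; jaws' tops 60 mm above the worktop, 60 to 64 mm wide. Heater on the other side, tube rack between
- jaw (a joint): opening of the moving steel jaw in m, 0 closed, 0.045 fully open at its stop; slides along the vise's -x (towards the robot) with about 4 N of friction and stays where left. Starts 0 to 2 mm open. Its lip, 6 mm deep, overhangs the block's foot: the block lifts out only once the jaw is open
- jaw_post (a point): top of the upright round dark post on the moving jaw, by which the jaw is slid: 14 mm diameter, 46 mm tall above the jaw's top, its top 106 mm above the worktop; 46.5 mm to the vise's -x from its origin when closed. Moves with the jaw
- block: loose drilled aluminium block, 0.2 to 0.4 kg, standing on the vise bed between the jaws, its x along the vise's x. Origin at the centre of its underside, z up. Foot 60 (x) x 44 (y) x 15 mm high; on it the body, 48 (x) x 44 (y) mm, up to 50 mm, with four 13 mm blind holes in the top. Grip the flat y faces, 44 mm apart over the full height
- heater: white dry-bath heater, fixed to the worktop, 190 x 130 mm, top 70 mm high with a lower front panel (knob, dark display) on its -x side, which faces the robot give or take 0.45 rad; origin on the worktop straight under the middle of the well
- well (a point): centre of the well's opening, level with the heater's top, 70 mm above the worktop; the well is rectangular, 65 mm along its x by 49 mm along its y, 20 mm deep; axes as the heater's, z up. The block's foot fits it with its x along the well's x (either way round)
- rack: white tube rack full of capped sample tubes, loose, 102 mm (its x) x 214 mm (its y) x 90 mm high, standing between the vise and the heater with its long side (its y) pointing away from the robot; origin at the centre of its underside
- slide_box: small blue box, 30 x 78 x 26 mm, loose, lying behind the tube rack, to the left; origin at the centre of its underside
- tape_roll: roll of beige tape lying flat, 84 mm across, 19 mm high, loose, behind the tube rack, to the right; origin at the centre of its underside

How it is judged (in metres and radians):
On the way, in this order (a step that is already met when the one before it is completed fails the run):
1. the jaw is slid open, with the block still standing in the vise (value of joint jaw above 0.038 m and z of block in the frame of vise below 0.045 m and horizontal distance between block and vise below 0.05 m), for 0.1 s.
2. the block is lifted clear in the gripper, its underside above the height of the rack (height (world z) of block above 0.092 m and contact force between block and the fingers above 2 N and contact force between block and vise below 0.1 N), for 0.1 s.
At the end, for the whole second after the job is handed in: The gripper holds the block still and upright (within 0.10 rad), its underside 4 to 30 mm above the heater's top, its centre within 8 mm of the well's centre, its long side within 0.12 rad of the well's, not touching the heater; the jaw is still open by more than 35 mm (horizontal distance between block and well below 0.008 m and z of block in the frame of well between 0.004 and 0.03 m and angle between the x axis of block and the x axis of well, either way round below 0.12 rad and angle between block's own z axis and vertical below 0.1 rad and contact force between block and heater below 0.1 N and contact force between block and the fingers above 2 N and linear speed of block below 0.02 m/s and value of joint jaw above 0.035 m); the arm keeps its last pose, push and grip.
It fails at once if the block touches the heater (contact force between block and heater above 1 N).
It fails at once if the block touches the tube rack (contact force between block and rack above 0.5 N).
It fails at once if the block passes the rack below the height of its top instead of over it (x of block in the frame of rack between -0.05 and 0.05 m and height (world z) of block below 0.088 m).
It fails at once if the tube rack is pushed out of place (distance of rack from where it was at the start of the episode above 0.015 m).
It fails at once if the slide box or the tape roll is disturbed (distance of any of slide_box, tape_roll from where it was at the start of the episode above 0.015 m).
It also fails if it takes over 54 s, if anything falls off the work surface, if the arm or the gripper's body presses on something with over 40 N, if the wrist force passes 120 N, or if a joint passes its speed limit or range.

## Robot

A 6-joint arm with a two-finger parallel gripper is mounted at the origin on a cart in front of the work surface, level with it; the furniture and walls round the work are solid. World frame = base frame: x ahead of the robot, y to its left, z up, the work surface at z = 0. Lengths are in m, angles in degrees, forces in N, time in s.
With the tool pointing down it reaches from about 0.325 to 1 m from the base axis. Payload 5.1 kg.
Tool frame: the origin (TCP) lies midway between the tips of the shut fingers; the grasp point (between the pads) lies bot.pinch_z behind it (bot.pinch_z is the distance from the TCP to the grasp point, in m); z points along the fingers, y is the line along which they close (so a half turn about z gives the same grasp; the last joint's range is limited). The gripper opens to 85 mm and grips with 20 to 120 N. Pads are 22 mm wide; open, the fingers measure 114 mm over their backs; the gripper's body (76 mm by 85 mm) begins 54 mm behind the grasp point. The pads swing forward as they close: fully open they stand 13 mm farther back than shut.
Start: joints at [-76.925, 7.093, 94.555, -0, 78.352, -4.733], TCP at [0.199, -0.619, 0.231] pointing down, gripper open.
Joint ranges: [-149.61, 149.61], [-58.7, 133.49], [1.44, 155.28], [-77.14, 257.14], [18.33, 153.61], [-166.67, 166.67]. Speed limits (degrees/s): [147.25, 147.25, 180, 180, 180, 180].

## Interface

Orientations are given as a 3x3 rotation matrix whose columns are the frame's x, y, z axes.
In Python, from plant import bot gives the robot as it stands.
- The arm moves only by the shell command python3 -m crank 'ROWS' [OPENING] [FORCE]. ROWS is JSON, a list that holds one entry, the list of rows, each a list of 6 numbers: the shift along the tool's x, y, z in mm, then the turn, a rotation vector about the tool's x, y, z in degrees. A call has 1 to 20 rows; each row shifts and turns the commanded pose from where the row before left it, along the tool's axes as they then stand; what a row does not reach is not made up. A row lasts 1/12 s, in which the tool goes at most 41.7 mm and 7.16 degrees, less where a joint would pass 70% of its speed; a pose out of reach is approached as far as the arm can. A call is refused whole if a number of a shift passes 41.7 or a number of a turn 7.16, either way. A call with a gripper value outside its range is refused whole. OPENING is the finger opening in mm, from 0 to 85.4, set as the call begins (- or left out, the last holds). The fingers move at their own pace and stop on an object; FORCE is the grip in N (left out, the last holds). Time passes only in rows, so rows that do not move let the fingers close. It gives the time, the measured TCP pose, the force, the opening and the grip force at its end, in the units of the state.
- bot.get_obs(): the state, without advancing time (a new reading comes with each control period).
- bot.read_camera(name): name is "side" or "top"; returns the picture (480x640x3 uint8, blue, green, red); there is no depth.
- bot.get_calibration(name): a dict with "fx", "fy", "cx", "cy" (pixels), "k1" (the pictures are not rectified: a ray, as slopes to the right and down, at radius r is drawn at 1 + k1 r^2 times it, then the intrinsics apply), "pose" (4x4, takes a point from camera to world coordinates). Camera axes: x right, y up, looking along -z (the intrinsics and any distortion apply to the point x, -y, -z); pixel columns grow to the right and rows downward; lengths in m; the calibration is good to about 2 mm. A picture is of the moment at which its call begins. get_calibration takes no time and is no camera call.
- bot.sign_off(): hands the job in; it is judged then, once.
The state is a dict: "clock": time; "q": joint angles; "joint_vel": joint speeds; "joint_torque": joint torques, N m; "tcp_pos": TCP position; "ee_rot": TCP orientation; "contact_force": force on the tool from outside, world axes, zero at the start; "ft_torque": the same for the moment, N m; "grip_width": finger opening in m; "grasp_force": force on a finger pad.
Only numpy, scipy, OpenCV 4.12 (cv2) and the standard library are available. Lean on these libraries where they do the work, as an engineer would, in place of code of your own. Each camera call takes 0.05 s, during which the arm holds its last target. There are 200 camera calls.

## Working session

There is one attempt and no reset: what is moved stays moved. The work goes in short steps, Python scripts to look and compute and a shell command to move; the robot and the scene stay as the last step left them, time stands still between calls to the robot, and variables do not carry over. Pictures are saved under pics/ and viewed, at most 10 in all, crops included, and the job is handed in when it is done.

```bash
mkdir -p pics; ls; python3 - <<'E'
from plant import bot
import cv2,numpy as np
np.set_printoptions(precision=4,suppress=True)
for n in("top","side"):
    cv2.imwrite(f"pics/{n}0.png",bot.read_camera(n)); c=bot.get_calibration(n); print(n,c)
o=bot.get_obs(); print(o['clock'],o['tcp_pos'],o['ee_rot'],o['grip_width'],bot.pinch_z)
E
```

```text
pics
top {'fx': 461.6163957248093, 'fy': 461.6163957248093, 'cx': 318.072941159126, 'cy': 243.84969306777072, 'k1': -0.05805506457264508, 'pose': array([[-0.0033,  0.9838, -0.179 ,  0.4164],
       [-0.9999, -0.0057, -0.0128, -0.0184],
       [-0.0136,  0.179 ,  0.9838,  1.124 ],
       [ 0.    ,  0.    ,  0.    ,  1.    ]])}
side {'fx': 437.2224426856177, 'fy': 437.2224426856177, 'cx': 327.8931199431438, 'cy': 234.42077992983204, 'k1': -0.05033257667730527, 'pose': array([[ 0.4984,  0.7652, -0.4076,  0.2492],
       [-0.8669,  0.4334, -0.2464, -0.2324],
       [-0.0119,  0.4761,  0.8793,  0.864 ],
       [ 0.    ,  0.    ,  0.    ,  1.    ]])}
0.1 [ 0.1986 -0.6183  0.2302] [[ 0.9521  0.3058 -0.0004]
 [ 0.3058 -0.9521  0.0018]
 [ 0.0002 -0.0019 -1.    ]] 0.08536965555413509 0.0187
```

View pics/top0.png

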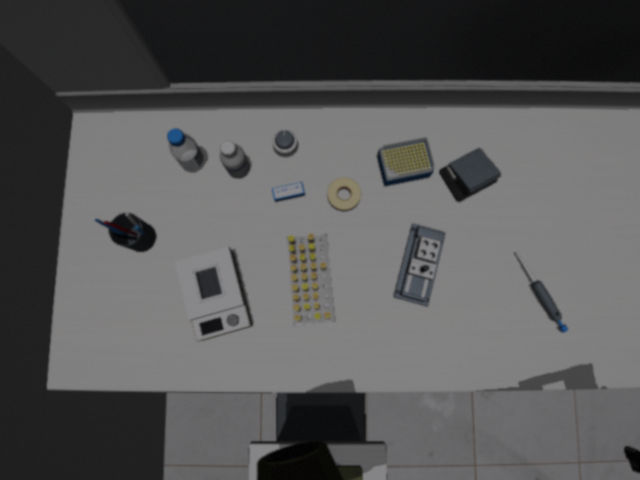

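View pics/side0.png

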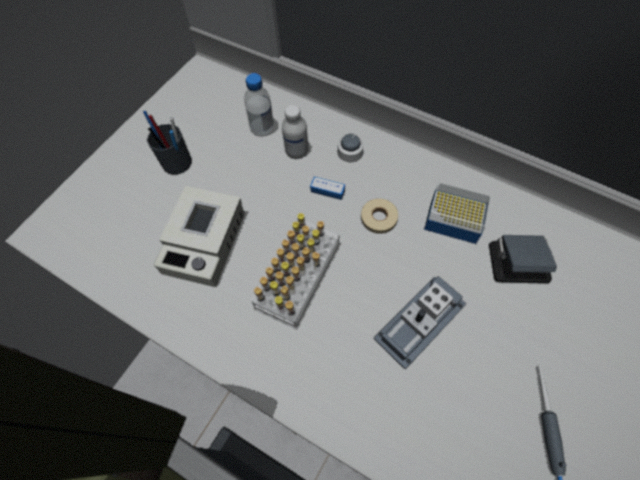

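The top view shows the vise around (420,265) with the block near (428,248) and the post at (424,268). The rack is at (310,280), the heater at (210,293) with its well at (208,283), the slide box at (288,190) and the tape at (344,194). The side view shows the same layout. Next I'll enlarge the key regions.

```bash
python3 - <<'E'
import cv2,numpy as np
t=cv2.imread("pics/top0.png");s=cv2.imread("pics/side0.png")
def c(im,x,y,w=100,h=75):
    return cv2.convertScaleAbs(cv2.resize(im[y:y+h,x:x+w],(400,300),interpolation=cv2.INTER_CUBIC),alpha=1.4)
a=np.vstack([np.hstack([c(t,370,225),c(t,165,245)]),np.hstack([c(s,370,275),c(s,150,180)])])
for i in range(0,800,40): cv2.line(a,(i,0),(i,6),(0,0,255)) ; cv2.line(a,(i,300),(i,306),(0,0,255))
for j in range(0,600,40): cv2.line(a,(0,j),(6,j),(0,0,255)); cv2.line(a,(400,j),(406,j),(0,0,255))
cv2.imwrite("pics/crop1.png",a)
E
```

```text
(no output)
```

View pics/crop1.png

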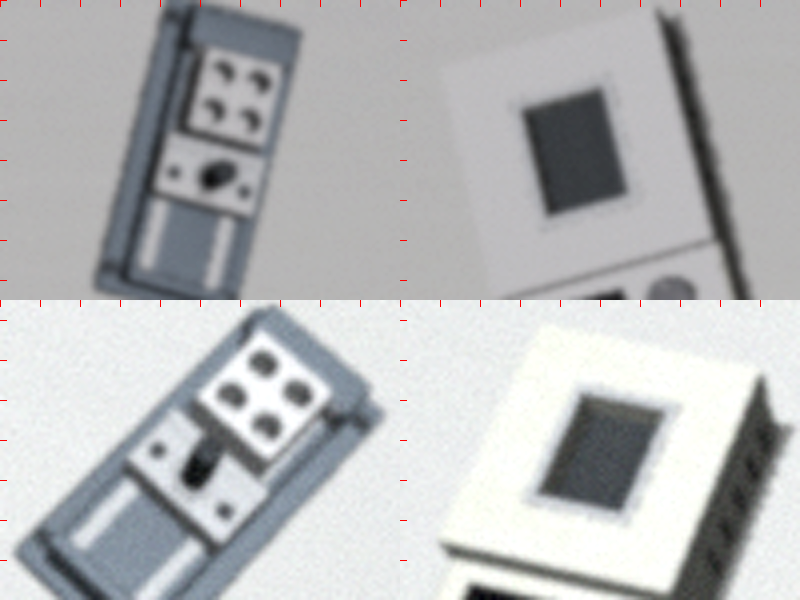

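The crops give the corners. The block's top corners are near (203,47),(284,62),(268,145),(187,132) in the upper left crop. The well's are near (523,110),(602,90),(627,192),(547,215) in the upper right. I'll fit poses to both views.

```bash
cat > h.py <<'E'
from plant import bot
import cv2,numpy as np
from scipy.optimize import least_squares
np.set_printoptions(precision=4,suppress=True)
C={n:bot.get_calibration(n) for n in("top","side")}
def proj(n,P):
    c=C[n];T=np.linalg.inv(c["pose"]);D=np.diag([1,-1,-1.])
    R=D@T[:3,:3];t=D@T[:3,3];K=np.array([[c["fx"],0,c["cx"]],[0,c["fy"],c["cy"]],[0,0,1]])
    return cv2.projectPoints(np.atleast_2d(P).astype(float),cv2.Rodrigues(R)[0],t,K,np.array([c["k1"],0,0,0]))[0][:,0]
def place(L,p,z):  # local xy pts at pose p=(x,y,yaw)
    c,s=np.cos(p[2]),np.sin(p[2]);L=np.asarray(L,float)
    return np.c_[p[0]+c*L[:,0]-s*L[:,1],p[1]+s*L[:,0]+c*L[:,1],np.full(len(L),z)]
def fit(L,obs,z,p0):  # obs {cam: pixels}
    r=least_squares(lambda p:np.concatenate([(proj(n,place(L,p,z))-o).ravel() for n,o in obs.items()]),p0,loss="soft_l1")
    return r.x,np.sqrt(np.mean(r.fun**2))
def rect(a,b): return [(a,b),(a,-b),(-a,-b),(-a,b)]
def up(pts,x,y,s=4): return (np.array(pts,float)+.5)/s-.5+[x,y]
E
python3 - <<'E'
from h import *
bt=up([(203,47),(284,62),(268,145),(187,132)],370,225); bs=up([(265,30),(333,85),(262,153),(196,98)],370,275)
wt=up([(123,110),(202,90),(227,192),(147,215)],165,245); ws=up([(183,93),(265,108),(222,210),(140,192)],150,180)
for nm,L,t,s,z,p0 in(("block",rect(.024,.022),bt,bs,.085,(.4,-.25,0)),("well",rect(.0325,.0245),wt,ws,.07,(.4,.25,0))):
    for o in({"top":t,"side":s},{"top":t},{"side":s}):
        p,e=fit(L,o,z,p0);print(nm,list(o),p,e)
    p,e=fit(L,{"top":t,"side":s},z,p0)
    print(proj("top",place(L,p,z))-t, proj("side",place(L,p,z))-s)
    if nm=="block":
        q=place([(-.0465,0),(-.0485,0)],p,.106); print("post",q,proj("top",q),proj("side",q))
# rack: cap corners
E
```

```text
block ['top', 'side'] [ 0.5932 -0.2575 -0.2404] 0.9507162607375721
block ['top'] [ 0.5927 -0.257  -0.2033] 0.5841111763779414
block ['side'] [ 0.5937 -0.2576 -0.2961] 0.9754863064240409
[[ 0.9592 -0.092 ]
 [-0.5134  0.5403]
 [-0.4913 -0.0327]
 [ 0.8358 -1.2232]] [[-1.9502 -0.7393]
 [-0.3207  0.365 ]
 [ 2.0304  1.262 ]
 [-0.2208 -0.437 ]]
post [[ 0.548  -0.2464  0.106 ]
 [ 0.5461 -0.246   0.106 ]] [[426.7558 266.9731]
 [426.5805 267.8425]] [[422.2695 311.1876]
 [421.5839 311.9646]]
well ['top', 'side'] [0.5196 0.248  0.2809] 0.5378941592909267
well ['top'] [0.5193 0.2484 0.269 ] 0.5425131539028053
well ['side'] [0.5197 0.2474 0.2918] 0.41299230358315425
[[-0.4216 -0.3016]
 [ 0.1884 -1.1997]
 [ 0.7974  0.3162]
 [ 0.2241  0.5363]] [[-0.2229 -0.6244]
 [ 0.3104  0.0186]
 [ 0.0101  0.2601]
 [-1.099   0.0175]]
```

```bash
python3 - <<'E'
from h import *
from scipy.optimize import fsolve
def ray(n,u,z): return fsolve(lambda p:(proj(n,[p[0],p[1],z])[0]-u),[.5,0])
def ang(n,pts,x,y,z=.05):
    a,b=[ray(n,u,z) for u in up(pts,x,y)];d=a-b;return np.degrees(np.arctan2(d[1],d[0])).round(2),(np.hypot(*d)*1000).round(1)
for P in([(163,5),(95,290)],[(302,35),(240,300)],[(188,15),(127,280)],[(222,72),(212,112)],[(260,81),(250,122)],[(203,47),(187,132)],[(284,62),(268,145)],[(165,145),(152,192)]):print("top",ang("top",P,370,225))
for P in([(245,10),(17,253)],[(383,115),(205,300)],[(264,63),(232,96)],[(298,93),(267,127)],[(265,30),(196,98)],[(333,85),(262,153)]):print("side",ang("side",P,370,275))
# cross: y direction
for P in([(222,72),(260,81)],[(212,112),(250,122)],[(203,47),(284,62)],[(187,132),(268,145)],[(155,192),(250,217)]):print("topY",ang("top",P,370,225))
for P in([(264,63),(298,93)],[(232,96),(267,127)],[(265,30),(333,85)],[(196,98),(262,153)]):print("sideY",ang("side",P,370,275))
# line segment detector full-res
for n,(x,y,w,h) in(("top",(385,215,70,95)),("side",(365,270,105,100))):
    g=cv2.cvtColor(cv2.imread(f"pics/{n}0.png"),cv2.COLOR_BGR2GRAY)[y:y+h,x:x+w]
    for l in cv2.createLineSegmentDetector().detect(cv2.resize(g,None,fx=3,fy=3,interpolation=cv2.INTER_CUBIC))[0][:,0]:
        if np.hypot(l[2]-l[0],l[3]-l[1])>85:
            a,b=[ray(n,u,.05) for u in up(l.reshape(2,2),x,y,3)];d=a-b; print(n,l.round(),np.degrees(np.arctan(d[1]/d[0])).round(1),np.hypot(*d).round(3))
E
```

```text
top (np.float64(-15.22), np.float64(174.8))
top (np.float64(-15.74), np.float64(162.4))
top (np.float64(-14.93), np.float64(162.3))
top (np.float64(-16.26), np.float64(24.9))
top (np.float64(-16.15), np.float64(25.5))
top (np.float64(-12.86), np.float64(52.2))
top (np.float64(-13.55), np.float64(51.0))
top (np.float64(-17.39), np.float64(29.0))
side (np.float64(-14.61), np.float64(172.1))
side (np.float64(-17.1), np.float64(131.2))
side (np.float64(-16.08), np.float64(24.6))
side (np.float64(-15.0), np.float64(24.5))
side (np.float64(-17.01), np.float64(52.1))
side (np.float64(-18.64), np.float64(52.1))
topY (np.float64(76.05), np.float64(23.0))
topY (np.float64(74.63), np.float64(23.0))
topY (np.float64(78.95), np.float64(48.7))
topY (np.float64(80.4), np.float64(48.1))
topY (np.float64(74.72), np.float64(57.0))
sideY (np.float64(73.29), np.float64(21.8))
sideY (np.float64(73.7), np.float64(22.2))
sideY (np.float64(75.75), np.float64(42.2))
sideY (np.float64(75.88), np.float64(40.7))
top [ 23. 243.  78.  27.] -16.1 0.178
top [181.  57. 159. 152.] -15.7 0.079
top [ 46. 225.  86.  67.] -16.0 0.13
top [125. 275.  26. 248.] 74.1 0.079
side [118. 299.  23. 206.] 73.5 0.08
side [109. 132. 180. 198.] 73.7 0.06
side [ 25. 201. 205.  21.] -16.4 0.175
side [284. 124. 177. 240.] -16.1 0.107
side [113. 272.  50. 210.] 73.6 0.053
side [221.  17. 293.  78.] 74.0 0.061
```

The vise's yaw is -16.0° and the block is at about (0.593, -0.257). The closed post is at about (0.5485, -0.245), and the well at (0.5195, 0.248) with yaw about 16.1°. I'll turn the tool square to the vise and move above the post.

```bash
python3 -m crank '[[[0,0,0,0,0,6.76],[0,0,0,0,0,6.76],[0,0,0,0,0,6.76],[0,0,0,0,0,6.76],[0,0,0,0,0,6.76],[16.6,-32.5,0,0,0,0],[16.6,-32.5,0,0,0,0],[16.6,-32.5,0,0,0,0],[16.6,-32.5,0,0,0,0],[16.6,-32.5,0,0,0,0],[16.6,-32.5,0,0,0,0],[16.6,-32.5,0,0,0,0],[16.6,-32.5,0,0,0,0],[16.6,-32.5,0,0,0,0],[16.6,-32.5,0,0,0,0],[16.6,-32.5,0,0,0,0],[16.6,-32.5,0,0,0,0],[16.6,-32.5,0,0,0,0],[16.6,-32.5,0,0,0,0]]]' 60
cat > st.py <<'E'
from h import *
def rel(x,y,z,yaw):
    o=bot.get_obs();R=np.array(o["ee_rot"]);p=np.array(o["tcp_pos"])
    c,s=np.cos(yaw),np.sin(yaw);T=np.array([[c,s,0],[s,-c,0],[0,0,-1.]])
    print("t",round(o["clock"],2),"tcp",p,"grip",round(o["grip_width"],4),round(o["grasp_force"],1),"F",np.array(o["contact_force"]))
    print("shift mm",R.T@(np.array([x,y,z])-p)*1000,"turn deg",np.degrees(cv2.Rodrigues(R.T@T)[0].ravel()))
E
python3 -c "
from st import *
rel(.5478,-.2445,.068,np.radians(-16))"
```

```text
clock: 1.68
tcp_pos: [0.5482, -0.2438, 0.2308]
ee_rot: [[0.961, -0.275, -0.001], [-0.275, -0.961, 0.0], [-0.001, -0.0, -1.0]]
contact_force: [-0.7, -0.5, -0.7]
grip_width: 0.0599
grasp_force: 0.0
t 1.68 tcp [ 0.5482 -0.2438  0.2308] grip 0.0599 0.0 F [-0.7071 -0.5481 -0.7431]
shift mm [ -0.1282   0.8172 162.838 ] turn deg [-0.0053  0.0383  0.0121]
```

```bash
python3 -m crank '[[[0,0.8,32,0,0,0],[0,0,32,0,0,0],[0,0,32,0,0,0],[0,0,28,0,0,0],[0,0,22,0,0,0],[0,0,16,0,0,0],[0,0,0,0,0,0],[0,0,0,0,0,0]]]' && python3 -m crank '[[[0,0,0,0,0,0],[0,0,0,0,0,0],[0,0,0,0,0,0],[0,0,0,0,0,0],[0,0,0,0,0,0],[0,0,0,0,0,0],[0,0,0,0,0,0],[0,0,0,0,0,0]]]' 0 50
python3 - <<'E'
from h import *
im=[cv2.convertScaleAbs(cv2.resize(bot.read_camera(n)[y:y+90,x:x+120],(400,300),interpolation=cv2.INTER_CUBIC),alpha=1.4) for n,x,y in(("top",365,220),("side",365,270))]
cv2.imwrite("pics/grip1.png",np.hstack(im))
E
```

```text
clock: 2.35
tcp_pos: [0.5464, -0.2457, 0.068]
ee_rot: [[0.961, -0.276, -0.003], [-0.276, -0.961, 0.002], [-0.003, -0.001, -1.0]]
contact_force: [0.2, 0.6, 0.6]
grip_width: 0.06
grasp_force: 0.0
clock: 3.02
tcp_pos: [0.5486, -0.2455, 0.0711]
ee_rot: [[0.961, -0.276, 0.003], [-0.276, -0.961, 0.001], [0.002, -0.002, -1.0]]
contact_force: [0.7, 5.4, 4.6]
grip_width: 0.0126
grasp_force: 48.8
```

View pics/grip1.png

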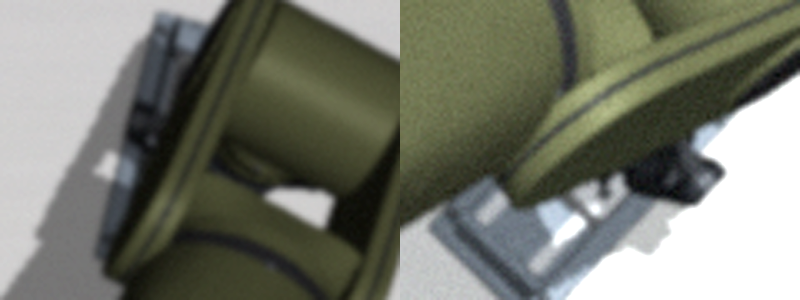

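The arm hides most of the vise from both cameras. The fingers have closed on something about 13 mm wide with 49 N, which fits the post. I'll pull along the tool's -x.

```bash
python3 -m crank '[[[-2,0,0,0,0,0],[-4,0,0,0,0,0],[-5,0,0,0,0,0],[-5,0,0,0,0,0],[-5,0,0,0,0,0],[-5,0,0,0,0,0],[-5,0,0,0,0,0],[-4,0,0,0,0,0],[-3,0,0,0,0,0],[-2,0,0,0,0,0],[0,0,0,0,0,0],[0,0,0,0,0,0]]]'; python3 -m crank '[[[-1,0,0,0,0,0],[-1,0,0,0,0,0],[-1,0,0,0,0,0],[-1,0,0,0,0,0],[0,0,0,0,0,0],[0,0,0,0,0,0]]]'
```

```text
clock: 4.12
tcp_pos: [0.5108, -0.2346, 0.0712]
ee_rot: [[0.961, -0.276, 0.005], [-0.276, -0.961, 0.001], [0.005, -0.002, -1.0]]
contact_force: [3.7, 5.5, 2.7]
grip_width: 0.0128
grasp_force: 48.9
clock: 4.62
tcp_pos: [0.5072, -0.2336, 0.0712]
ee_rot: [[0.961, -0.276, 0.006], [-0.276, -0.961, 0.0], [0.005, -0.002, -1.0]]
contact_force: [5.2, 3.8, 2.8]
grip_width: 0.0126
grasp_force: 48.9
```

```bash
python3 -m crank '[[[-1,0,0,0,0,0],[-1,0,0,0,0,0],[0,0,0,0,0,0],[0,0,0,0,0,0]]]'; python3 -m crank '[[[0,0,0,0,0,0],[0,0,0,0,0,0],[0,0,0,0,0,0],[0,0,-25,0,0,0],[0,0,-35,0,0,0],[0,0,-35,0,0,0],[-20,0,-35,0,0,0],[-35,0,-10,0,0,0],[-35,0,0,0,0,0],[-35,0,0,0,0,0],[-30,0,0,0,0,0],[-30,0,0,0,0,0],[0,0,0,0,0,0]]]' 70
python3 - <<'E'
from h import *
im=[cv2.convertScaleAbs(cv2.resize(bot.read_camera(n)[y:y+90,x:x+120],(400,300),interpolation=cv2.INTER_CUBIC),alpha=1.4) for n,x,y in(("top",365,220),("side",365,270))]
cv2.imwrite("pics/open1.png",np.hstack(im))
E
```

```text
clock: 4.95
tcp_pos: [0.5058, -0.2332, 0.0712]
ee_rot: [[0.961, -0.276, 0.007], [-0.276, -0.961, -0.0], [0.007, -0.002, -1.0]]
contact_force: [6.7, 5.4, 0.6]
grip_width: 0.0127
grasp_force: 48.8
clock: 6.03
tcp_pos: [0.3218, -0.1815, 0.2087]
ee_rot: [[0.961, -0.277, -0.001], [-0.277, -0.961, -0.001], [-0.0, 0.001, -1.0]]
contact_force: [0.4, -0.9, -0.5]
grip_width: 0.0702
grasp_force: 0.0
```

View pics/open1.png

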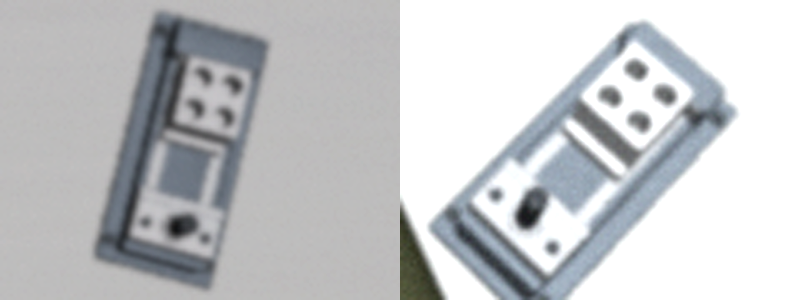

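The jaw is at its stop, with its post now near (182,225) in the left crop. The block still stands in place with its holes centred near (214,97), and its foot is exposed. Now to the block.

```bash
python3 -m crank '[[[30,-0.3,0,0,0,0],[36,-0.3,0,0,0,0],[36,-0.3,0,0,0,0],[36,-0.3,0,0,0,0],[36,-0.3,0,0,0,0],[36,-0.3,0,0,0,0],[36,-0.3,0,0,0,0],[35.5,0,0,0,0,0],[0,0,25,0,0,0],[0,0,30,0,0,0],[0,0,30,0,0,0],[0,0,0,0,0,0],[0,0,0,0,0,0]]]'; python3 -c "
from st import *
o=lambda p,x,y:up(p,x,y,10/3)
t=o([(204,77),(234,86),(225,118),(195,108)],365,220);s=o([(236,69),(264,96),(239,122),(211,97)],365,270)
L=rect(.0115,.0115)
for d in({'top':t,'side':s},{'top':t},{'side':s}): print(fit(L,d,.085,(.6,-.25,-.28)))
rel(.593,-.2575,.044,np.radians(-16))"
```

```text
clock: 7.22
tcp_pos: [0.5957, -0.2575, 0.1211]
ee_rot: [[0.961, -0.275, -0.005], [-0.275, -0.961, 0.003], [-0.006, -0.001, -1.0]]
contact_force: [0.4, 0.3, 0.1]
grip_width: 0.0701
grasp_force: 0.0
(array([ 0.5921, -0.2586, -0.3027]), np.float64(0.40736985416725663))
(array([ 0.5925, -0.2581, -0.3174]), np.float64(0.25360701136603087))
(array([ 0.5918, -0.2589, -0.2892]), np.float64(0.4467686430094213))
t 7.22 tcp [ 0.5957 -0.2575  0.1211] grip 0.0701 0.0 F [0.3945 0.2847 0.1003]
shift mm [-2.1366  0.8506 77.1051] turn deg [-0.0702  0.3352  0.0237]
```

```bash
python3 -m crank '[[[-2.2,1.3,20,0,0,0],[0,0,20,0,0,0],[0,0,18,0,0,0],[0,0,12,0,0,0],[0,0,7,0,0,0],[0,0,0,0,0,0],[0,0,0,0,0,0]]]'; python3 -m crank '[[[0,0,0,0,0,0],[0,0,0,0,0,0],[0,0,0,0,0,0],[0,0,0,0,0,0],[0,0,0,0,0,0],[0,0,0,0,0,0],[0,0,0,0,0,0],[0,0,0,0,0,0]]]' 30 70
```

```text
clock: 7.8
tcp_pos: [0.5948, -0.2592, 0.0485]
ee_rot: [[0.961, -0.275, 0.001], [-0.275, -0.961, -0.001], [0.002, 0.0, -1.0]]
contact_force: [-0.1, 0.4, -0.4]
grip_width: 0.0701
grasp_force: 0.0
clock: 8.47
tcp_pos: [0.5952, -0.2593, 0.0493]
ee_rot: [[0.961, -0.276, 0.003], [-0.276, -0.961, -0.001], [0.003, 0.0, -1.0]]
contact_force: [0.1, 0.5, 5.9]
grip_width: 0.0433
grasp_force: 72.5
```

```bash
python3 -m crank '[[[0,0,-3,0,0,0],[0,0,-4,0,0,0],[0,0,-5,0,0,0],[0,0,-6,0,0,0],[0,0,-8,0,0,0],[0,0,-10,0,0,0],[0,0,-15,0,0,0],[0,0,-20,0,0,0],[0,0,-20,0,0,0],[0,0,-20,0,0,0],[0,0,-12,0,0,0],[0,0,-5,0,0,0],[0,0,0,0,0,0],[0,0,0,0,0,0],[0,0,0,0,0,0]]]'
python3 - <<'E'
from st import *
rel(.5195,.248,.2,np.radians(16.1))
im=[cv2.convertScaleAbs(bot.read_camera(n),alpha=1.4)[y:y+300,x:x+400] for n,x,y in(("top",200,150),("side",200,130))]
cv2.imwrite("pics/lift.png",np.hstack(im))
E
```

```text
clock: 9.72
tcp_pos: [0.5931, -0.2583, 0.1735]
ee_rot: [[0.961, -0.275, -0.003], [-0.275, -0.961, 0.001], [-0.003, -0.001, -1.0]]
contact_force: [-0.7, 0.1, -4.1]
grip_width: 0.0433
grasp_force: 71.8
t 9.72 tcp [ 0.5931 -0.2583  0.1735] grip 0.0433 71.8 F [-0.6834  0.0832 -4.1413]
shift mm [-210.2763 -466.4866  -25.5988] turn deg [ -0.0775   0.1507 -32.0897]
```

View pics/lift.png

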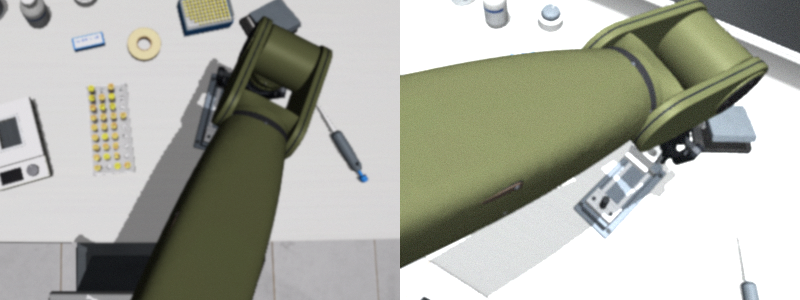

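The block is in the gripper and clear of the vise, whose jaw is still open in the side view at (605,200). Now I'll carry it over the rack with the underside at about 0.159 m.

```bash
python3 -m crank '[[[-4,-9,0,0,0,0],[-8,-18,0,0,0,0],[-12,-26.6,0,0,0,0],[-12,-26.6,0,0,0,0],[-12,-26.6,0,0,0,0],[-12,-26.6,0,0,0,0],[-12,-26.6,0,0,0,0],[-12,-26.6,0,0,0,0],[-12,-26.6,0,0,0,0],[-12,-26.6,0,0,0,0],[-12,-26.6,0,0,0,0],[-12,-26.6,0,0,0,0],[-12,-26.6,0,0,0,0],[-12,-26.6,0,0,0,0],[-12,-26.6,0,0,0,0],[-12,-26.6,0,0,0,0],[-12,-26.6,0,0,0,0],[-10,-22,0,0,0,0],[-6,-13,0,0,0,0],[-2.3,-5.5,0,0,0,0]]]'; python3 -m crank '[[[0,0,0,0,0,-3],[0,0,0,0,0,-5],[0,0,0,0,0,-6],[0,0,0,0,0,-6],[0,0,0,0,0,-6],[0,0,0,0,0,-4],[0,0,0,0,0,-2.1],[0,0,0,0,0,0],[0,0,0,0,0,0]]]'
python3 - <<'E'
from st import *
rel(.5195,.248,.115,np.radians(16.1))
im=[cv2.convertScaleAbs(cv2.resize(bot.read_camera(n)[y:y+150,x:x+100],(400,600),interpolation=cv2.INTER_CUBIC),alpha=1.4) for n,x,y in(("top",165,215),("side",150,140))]
cv2.imwrite("pics/over.png",np.hstack(im))
E
```

```text
clock: 11.48
tcp_pos: [0.5192, 0.2495, 0.1749]
ee_rot: [[0.962, -0.273, -0.001], [-0.273, -0.962, 0.0], [-0.001, 0.0, -1.0]]
contact_force: [-0.6, -1.0, -3.2]
grip_width: 0.0431
grasp_force: 72.0
clock: 12.23
tcp_pos: [0.5203, 0.2468, 0.1751]
ee_rot: [[0.961, 0.276, -0.0], [0.276, -0.961, -0.001], [-0.001, 0.0, -1.0]]
contact_force: [-0.0, -0.1, -2.8]
grip_width: 0.0432
grasp_force: 71.8
t 12.23 tcp [0.5203 0.2468 0.1751] grip 0.0432 71.8 F [-0.041  -0.1229 -2.8096]
shift mm [-0.4465 -1.3608 60.0745] turn deg [ 0.0214  0.0307 -0.1011]
```

View pics/over.png

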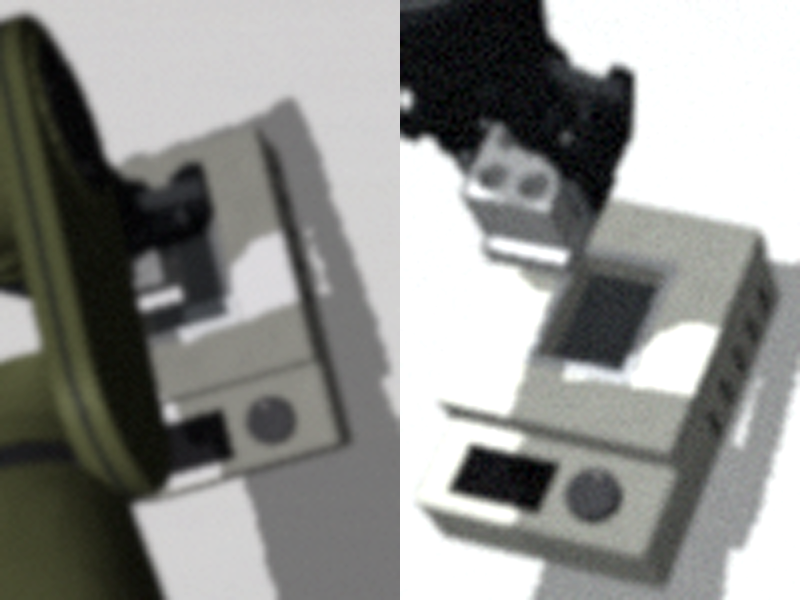

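The side view shows the block upright, left of and above the well, with its ledge at about (485–568, 235–262). I'll descend partway, then overlay the predicted outlines.

```bash
python3 -m crank '[[[0,-1,8,0,0,0],[0,0,12,0,0,0],[0,0,14,0,0,0],[0,0,12,0,0,0],[0,0,8,0,0,0],[0,0,4,0,0,0],[0,0,0,0,0,0],[0,0,0,0,0,0]]]'
python3 - <<'E'
from st import *
rel(.5195,.248,.100,np.radians(16.1))
p=np.array(bot.get_obs()["tcp_pos"]);im=[];print(p)
for n,x,y in(("top",188,252),("side",160,172)):
    a=cv2.convertScaleAbs(cv2.resize(bot.read_camera(n)[y:y+75,x:x+50],(400,600),interpolation=cv2.INTER_CUBIC),alpha=1.4)
    q=(p[0],p[1],np.radians(16.1));u=p[2]-.0143
    for L,z,c in((rect(.0325,.0245),.07,(0,255,0)),(rect(.03,.022),u,(0,0,255)),(rect(.03,.022),u+.015,(0,160,255)),(rect(.024,.022),u+.05,(255,0,255))):
        w=(.5195,.248,np.radians(16.1)) if z==.07 else q
        v=(proj(n,place(L,w,z))-[x,y]+.5)*8-.5
        cv2.polylines(a,[v.round().astype(int)],True,c,1)
    im.append(a)
cv2.imwrite("pics/over2.png",np.hstack(im))
E
```

```text
clock: 13.0
tcp_pos: [0.52, 0.2486, 0.1171]
ee_rot: [[0.961, 0.277, -0.0], [0.277, -0.961, -0.0], [-0.0, -0.0, -1.0]]
contact_force: [-0.0, -0.1, -3.2]
grip_width: 0.0432
grasp_force: 71.8
t 13.0 tcp [0.52   0.2486 0.1171] grip 0.0432 71.8 F [-0.0346 -0.1125 -3.2148]
shift mm [-0.6703  0.3927 17.079 ] turn deg [-0.0005  0.0231  0.0074]
[0.52   0.2486 0.1171]
```

View pics/over2.png

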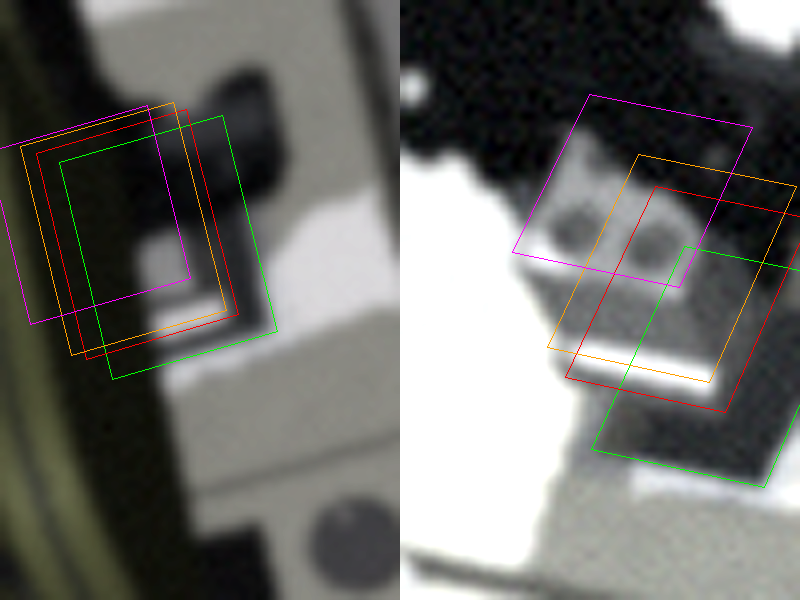

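The overlay agrees to about 1 px (2 mm). The ledge's front edge is seen at about (555,358)–(715,395) in the side crop, against a prediction of (548,347)–(710,382). I'll solve for the small offset.

```bash
python3 - <<'E'
from h import *
p=np.array([.52,.2486,.1028]);yaw=np.radians(16.1)
F=[("top",(-.03,-.022),.015,(237,315)),("top",(-.024,-.022),.05,(190,286)),("side",(-.03,.022),.015,(153,358)),("side",(-.03,-.022),.015,(316,396)),("side",(-.024,.022),.05,(113,260)),("side",(-.024,-.022),.05,(284,297))]
o={"top":(188,252),"side":(160,172)}
def f(d): return np.concatenate([proj(n,place([L],(d[0],d[1],yaw),d[2]+z))[0]-up([q],*o[n],8)[0] for n,L,z,q in F])
r=least_squares(f,p,loss="soft_l1",f_scale=.5);print((r.x-p)*1000,r.x);print(r.fun.reshape(-1,2))
E
```

```text
[-1.4435 -2.1883 -1.199 ] [0.5186 0.2464 0.1016]
[[-0.3335  0.1141]
 [ 1.0735 -0.279 ]
 [-0.2138 -0.0955]
 [-0.3455 -0.484 ]
 [ 0.4377  0.3691]
 [-0.0742  0.1515]]
```

```bash
python3 -m crank '[[[1,-1,3,0,0,0],[0,0,4,0,0,0],[0,0,4,0,0,0],[0,0,3,0,0,0],[0,0,1.5,0,0,0],[0,0,0,0,0,0],[0,0,0,0,0,0],[0,0,0,0,0,0],[0,0,0,0,0,0]]]'
python3 - <<'E'
from st import *
rel(.5195,.248,.100,np.radians(16.1))
im=[]
for n,x,y in(("top",188,252),("side",160,172)):
    a=cv2.convertScaleAbs(cv2.resize(bot.read_camera(n)[y:y+75,x:x+50],(400,600),interpolation=cv2.INTER_CUBIC),alpha=1.4)
    w=(.5195,.248,np.radians(16.1));u=.0855
    for L,z,c in((rect(.0325,.0245),.07,(0,255,0)),(rect(.03,.022),u+.015,(0,160,255)),(rect(.024,.022),u+.05,(255,0,255))):
        v=(proj(n,place(L,w,z))-[x,y]+.5)*8-.5
        cv2.polylines(a,[v.round().astype(int)],True,c,1)
    im.append(a)
cv2.imwrite("pics/final.png",np.hstack(im))
E
```

```text
clock: 13.85
tcp_pos: [0.5209, 0.2498, 0.1021]
ee_rot: [[0.961, 0.277, 0.0], [0.277, -0.961, 0.0], [0.0, -0.0, -1.0]]
contact_force: [-0.3, -0.4, -3.4]
grip_width: 0.0436
grasp_force: 71.8
t 13.85 tcp [0.5209 0.2498 0.1021] grip 0.0436 71.8 F [-0.3174 -0.4461 -3.4298]
shift mm [-1.8567  1.3738  2.0808] turn deg [-0.0022 -0.0262  0.0046]
```

View pics/final.png

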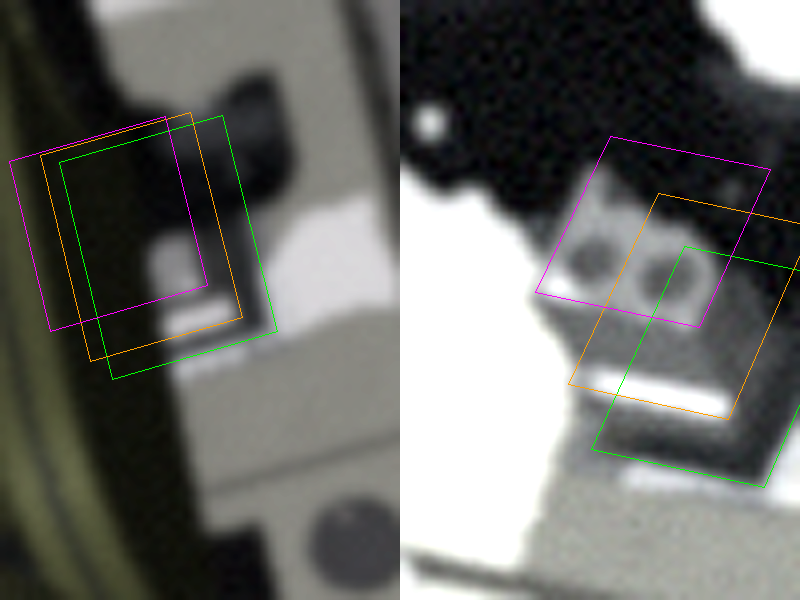

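The predicted outline for a centred block (orange ledge edge, magenta top) lies on the block to within about 1 px in both views. In the side crop the ledge's front edge is at about (580,385)–(728,415). The block is square to the well (green), about 15 mm above it, and no heater contact shows in the force reading. Handing in.

```bash
python3 -c "
from plant import bot
print(bot.sign_off())"
```

```text
the job is handed in; nothing more can be done
None
```

I handed the job in at about 14 s; no verdict came back. The jaw was slid to about its stop, and the block was carried over the rack and is still held, squared up and centred to about 2 mm, roughly 15 mm above the heater's well.

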